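# Turn the glue pot's thermostat up four clicks

## Task

The hide glue is being kept too cool for glueing: push the bar of the glue pot's click-stop thermostat dial round with a fingertip, clockwise seen from above, exactly four clicks up from where it stands. Do not pinch or grip the dial and do not run past the fourth click; leave it seated in that click, with the finger taken away, and do not disturb the pot's lid or the things lying around the pot.

Things in the scene. Friction and masses are not known exactly. Their poses are not given: they have to be found in the camera images.
- warmer: Electric glue pot fixed to the bench: green housing 280 mm long (own x), 170 wide (y), flat top 75 mm above the bench. Origin: centre of its underside, z up. The dial is on its front half, towards own -x. Behind it a steel pot collar, 112 mm across, stands 12 mm above the top, centred 55 mm from the origin along +x. Its place varies, its yaw by up to 0.5 rad.
- dial: Black dial: an upright bar, pushed from either side at either end, 64 mm long, 13 wide, 24 high (outer 4 mm each side 4 mm lower and 2.5 mm short of the ends), on a disc 68 mm across set flush in the scale ring, 85 mm above the bench. Origin: on its axis, 75 mm above the bench; x along the bar to the pointer end (white line on top and end), z up.
- thermostat (a joint): Dial angle, rad, growing clockwise from above; at 0 (coolest) the pointer is 150 deg anticlockwise of the housing's x. Clicks every 30 deg (0.524 rad), 0 to 300 deg, end stops just beyond. Starts in one of clicks 0 to 3. A sprung ball holds it: about 0.1 N m to start it out of a click, falling to none half-way (15 deg), where it snaps forward into the next click and stays. No other friction.
- dial_axis (a point): Point on the dial's vertical axis level with the top of its bar: 88 mm from the housing's origin along the housing's -x, 109 mm above the bench. Round the dial is a fixed aluminium scale ring, 95 mm across, its flat top 10 mm above the housing's; its 11 ticks, one per click and 30 degrees apart, run clockwise from blue (coolest) to red (hottest).
- dial_pointer (a point): Top corner of the pointer end of the dial's bar, 32 mm from the axis, 109 mm above the bench. It turns with the dial: the direction from dial_axis to it is where the dial points.
- lid: Loose steel lid, 116 mm across, lying on the pot's collar, with a 28 mm round knob in the middle whose top is 120 mm above the bench; origin on its axis at the collar's rim, 87 mm above the bench. To be left alone.
- plane: Small brass thumb plane, 62 by 26 by about 33 mm high, loose on the bench beside the housing on its left (+y) side; origin at the centre of its sole. To be left alone.
- gouge: Carving gouge with a wooden handle, 195 mm long and 24 mm thick, loose on the bench on the housing's left side; origin on the bench under the joint of handle and blade. To be left alone.
- jar: Amber jar with a metal cap, 60 mm across and 75 mm high, loose on the bench on the housing's right (-y) side; origin at the centre of its underside. To be left alone.

How it is judged:
On the way:
1. a fingertip pushes the dial's bar out of its click (contact force between the fingers and dial above 0.3 N and distance of dial_pointer from where it was at the start of the episode above 0.004 m).
At the end, for the whole second after the job is handed in: The dial rests four clicks (120 degrees, within 9 degrees) clockwise of where it started (its start in clicks 0 to 3 leaves no room for four clicks the other way), and the lid (within 8 mm), the plane, the gouge and the jar (within 10 mm) are where they were (distance of dial_pointer from where it was at the start of the episode between 0.0527 and 0.0579 m and velocity of joint thermostat between -0.05 and 0.05 rad/s and distance of lid from where it was at the start of the episode below 0.008 m and distance of each of plane, gouge, jar from where it was at the start of the episode below 0.01 m); the robot touches nothing.
It fails at once if the dial runs past the fourth click (more than 138 degrees from its start) (distance of dial_pointer from where it was at the start of the episode above 0.0597 m).
It fails at once if the bar is gripped: the fingers press on both of its sides, or on both of its ends, at once ((contact force between the fingers and dial_c15 above 1 N and contact force between the fingers and dial_c16 above 1 N) or (contact force between the fingers and dial_c13 above 1 N and contact force between the fingers and dial_c14 above 1 N)).
It fails at once if the lid is lifted or shoved, or a thing beside the pot is lifted or shoved (distance of lid from where it was at the start of the episode above 0.015 m or distance of any of plane, gouge, jar from where it was at the start of the episode above 0.02 m).
It also fails if it takes over 45 s, if anything falls off the work surface, if the arm or the gripper's body presses on something with over 40 N, if the wrist force passes 120 N, or if a joint passes its speed limit or range.

## Robot

A 6-joint arm with a two-finger parallel gripper is mounted at the origin on the work surface. World frame = base frame: x ahead of the robot, y to its left, z up, the work surface at z = 0. Lengths are in m, angles in rad, forces in N, time in s.
With the tool pointing down it reaches from about 0.25 to 0.725 m from the base axis. Payload 4 kg.
Tool frame: the origin (TCP) lies midway between the tips of the shut fingers; the grasp point (between the pads) lies 19 mm behind it; z points along the fingers, y is the line along which they close (so a half turn about z gives the same grasp; the last joint's range is limited). The gripper opens to 85 mm and grips with 20 to 120 N. Pads are 22 mm wide; open, the fingers measure 114 mm over their backs; the gripper's body (76 mm by 85 mm) begins 54 mm behind the grasp point. The pads swing forward as they close: fully open they stand 13 mm farther back than shut.
Start: joints at [1.2, 0.241, 0.005, 1.335, 0, 1.571], TCP at [0.181, 0.466, 0.195] pointing down, gripper open.
Joint ranges: [-2.72, 2.72], [-1.05, 1.87], [-1.09, 1.28], [-1.99, 2.15], [-1.42, 1.44], [-3.14, 3.14]. Speed limits (rad/s): [2.79, 2.79, 3.14, 3.14, 3.14, 3.14].

## Interface

Orientations are given as [roll, pitch, yaw] about the fixed x, y, z axes, in that order (R = Rz(yaw) Ry(pitch) Rx(roll)).
In Python, from station import manip gives the robot as it stands. The module is installed in compiled form; this text tells all that it offers. Calls block until the motion is done:
- manip.move_to(position, orientation): joint-space move of the TCP to a pose.
- manip.servo_line(position, speed=0.15, rotation=None, force_limit=None): straight line of the TCP; rotation=None keeps the orientation; speed is the mean speed in m/s. With force_limit (N) it stops when the force on the tool has changed by that much, and returns True; else False.
- manip.set_joints(angles): joint-space move.
- manip.grip(opening): finger opening in m; the grip force is fixed at half the most; returns when the fingers have stopped.
- manip.pause(seconds).
- manip.ik(position, orientation): joint angles nearest the present ones, or None.
- manip.camera(name): name is "scene" or "top" or "wrist"; returns (picture, depth): 420x560x3 uint8, red, green, blue; 420x560 float32, m along the optical axis (not along the pixel's ray), 0 where there is no reading.
- manip.calibration(name): a dict with "K" (3x3 intrinsics, pixels), "distortion" ([k1, k2, p1, p2, k3] as OpenCV has them; the pictures are not rectified), "R" (3x3) and "t" (3): a world point X has camera coordinates R X + t; the wrist camera has in their place "hand_eye" (4x4, takes a point from camera to tool coordinates, whose origin is the TCP and whose axes are the flange's). Camera axes: x right, y down, z forward; pixel columns grow to the right and rows downward; lengths in m; the calibration is good to about 2 mm. A picture is of the moment at which its call begins: read the wrist's pose just before it. calibration takes no time and is no camera call.
A pose or a line that the arm cannot do raises manip.MotionError and nothing moves.
- manip.job_done(): hands the job in; it is judged then, once.
Readings, each from a call of its own:
- manip.get_t(): time.
- manip.get_joint_positions(): joint angles.
- manip.get_dq(): joint speeds.
- manip.get_effort(): joint torques, N m.
- manip.get_eef_pos(): TCP position.
- manip.get_orientation(): TCP orientation.
- manip.get_ft_force(): force on the tool from outside, world axes, zero at the start.
- manip.get_wrist_torque(): the same for the moment, N m.
- manip.get_grip_width(): finger opening in m.
- manip.get_grasp_force(): force on a finger pad.
Only numpy, scipy, OpenCV 4.12 (cv2) and the standard library are available. Lean on these libraries where they do the work, as an engineer would, in place of code of your own. Each camera call takes 0.05 s, during which the arm holds its last target. There are 200 camera calls.

## Working session

There is one attempt and no reset: what is moved stays moved. The work goes in short steps, each a Python script; the robot and the scene stay as the last script left them, time stands still between calls to the robot, and variables do not carry over. Pictures are saved under pics/ and viewed, at most 10 in all, crops included, and the job is handed in when it is done.

```bash
mkdir -p pics; python3 - <<'E'
from station import manip
import cv2,numpy as np
for n in ("top","scene"):
    p,d=manip.camera(n); cv2.imwrite(f"pics/{n}0.png",p[:,:,::-1]); np.savez(f"{n}0.npz",p=p,d=d)
    c=manip.calibration(n); print(n,c)
print(manip.get_t(),manip.get_orientation(),manip.calibration("wrist"))
E
```

```text
top {'K': array([[522.64853724,   0.        , 283.64280864],
       [  0.        , 522.64853724, 208.53888458],
       [  0.        ,   0.        ,   1.        ]]), 'distortion': array([-0.15030265,  0.        ,  0.        ,  0.        ,  0.        ]), 'R': array([[-0.02128085, -0.99933796, -0.02950891],
       [-0.99700999,  0.02340583, -0.07364269],
       [ 0.07428462,  0.0278535 , -0.99684802]]), 't': array([0.11181682, 0.6788484 , 1.08151542])}
scene {'K': array([[455.08832408,   0.        , 286.80350906],
       [  0.        , 455.08832408, 208.81126936],
       [  0.        ,   0.        ,   1.        ]]), 'distortion': array([-0.1058017,  0.       ,  0.       ,  0.       ,  0.       ]), 'R': array([[ 0.44359418,  0.89608882,  0.01578065],
       [ 0.73575924, -0.35405865, -0.57732211],
       [-0.51174461,  0.26770748, -0.81636399]]), 't': array([-0.36286233, -0.39670515,  1.30812592])}
0.1 [-3.13973126e+00 -4.02544838e-06  2.77079959e+00] {'K': array([[309.90271178,   0.        , 279.64735074],
       [  0.        , 309.90271178, 207.72276029],
       [  0.        ,   0.        ,   1.        ]]), 'distortion': array([-0.05543818,  0.        ,  0.        ,  0.        ,  0.        ]), 'hand_eye': array([[-3.39351252e-04, -9.47450250e-01, -3.19902967e-01,
         8.19488750e-02],
       [ 9.99999818e-01, -4.81241115e-04,  3.64488100e-04,
         1.42992970e-03],
       [-4.99284802e-04, -3.19902785e-01,  9.47450241e-01,
        -1.77854543e-01],
       [ 0.00000000e+00,  0.00000000e+00,  0.00000000e+00,
         1.00000000e+00]])}
```

View pics/top0.png

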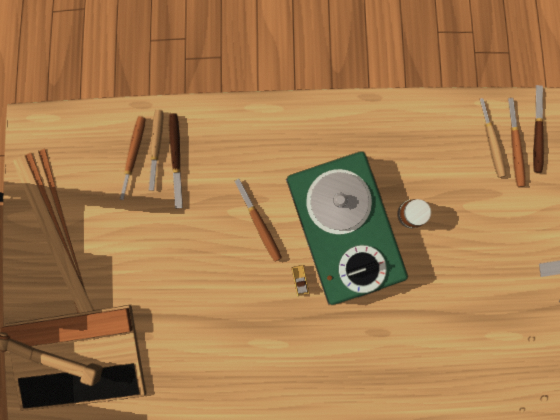

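The dial is at about (361,269), the lid at (339,200), the jar at (415,213), the plane at (301,281) and the gouge runs (240,182)-(278,258). Next I'll zoom in on the dial.

```bash
cat > h.py <<'E'
import cv2,numpy as np
from station import manip
def ray(c,uv,z,R=None,t=None):
    """pixels -> world points on plane z; c calibration"""
    R=c["R"] if R is None else R; t=c["t"] if t is None else t
    n=cv2.undistortPoints(np.float64(uv).reshape(-1,1,2),c["K"],c["distortion"]).reshape(-1,2)
    d=np.c_[n,np.ones(len(n))]@R; o=-R.T@t
    return o+d*((z-o[2])/d[:,2])[:,None]
E
python3 - <<'E'
from h import *
f=np.load("top0.npz");p=f["p"];c=manip.calibration("top")
hsv=cv2.cvtColor(p,cv2.COLOR_RGB2HSV)
g=cv2.inRange(hsv,(60,80,20),(95,255,255))
g=cv2.morphologyEx(g,cv2.MORPH_CLOSE,np.ones((5,5)))
cs=max(cv2.findContours(g,0,1)[0],key=cv2.contourArea)
W=ray(c,cs.reshape(-1,2),0.075)[:,:2]
r=cv2.minAreaRect(np.float32(W)); print("housing",r)
for n,uv,z in(("dial",(361,269),.085),("lid",(339,200),.09),("jar",(415,213),.075),("plane",(301,281),.03),("gougetips",(240,182),0.01),("",(278,258),.01)): print(n,ray(c,uv,z))
x=p[235:310,320:410]
a=cv2.resize(x,None,fx=6,fy=6,interpolation=cv2.INTER_CUBIC)
cv2.imwrite("pics/dial0.png",a[:,:,::-1])
E
```

```text
housing ((0.6363437175750732, -0.03145019710063934), (0.2744917869567871, 0.1666957437992096), 17.323284149169922)
dial [[ 0.55239317 -0.05668476  0.085     ]]
lid [[ 0.69097232 -0.01618268  0.09      ]]
jar [[ 0.66223382 -0.17137926  0.075     ]]
plane [[0.52775531 0.06334594 0.03      ]]
gougetips [[0.74235386 0.19051171 0.01      ]]
 [[0.57654548 0.11140756 0.01      ]]
```

View pics/dial0.png

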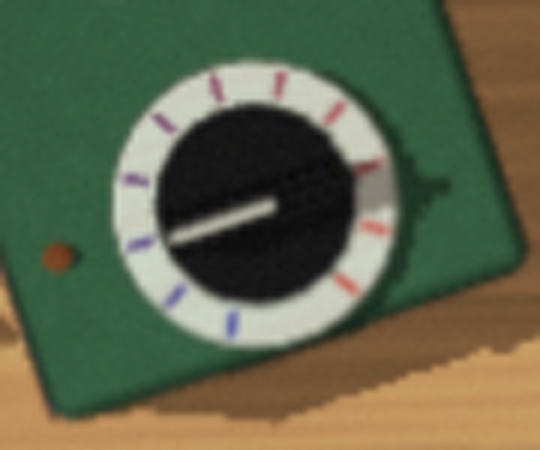

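The pointer sits at the third tick from blue, so click 2. Its world angle is about 107°, and housing yaw about 17.3°. I'll shut the fingers, go above, and take one close look.

```bash
cat >> h.py <<'E'
from scipy.spatial.transform import Rotation as Ro
def wristcam():
    T=np.eye(4); T[:3,3]=manip.get_eef_pos(); T[:3,:3]=Ro.from_euler("xyz",manip.get_orientation()).as_matrix()
    p,d=manip.camera("wrist"); c=manip.calibration("wrist"); M=np.linalg.inv(T@c["hand_eye"])
    c["R"],c["t"]=M[:3,:3],M[:3,3]; return p,d,c
def pose(ax,th,gap,z,r=.022):
    """TCP pose beside the bar at dial world angle th (deg): gap from bar side to finger side"""
    a=np.radians(th); u=np.array([np.cos(a),np.sin(a)]); n=np.array([-u[1],u[0]])
    q=ax+r*u+(.0065+.011+gap)*n
    return [q[0],q[1],z],[np.pi,0,np.radians(th-90)]
def ring(p,c):
    hsv=cv2.cvtColor(p,cv2.COLOR_RGB2HSV); m=cv2.inRange(hsv,(0,0,110),(180,60,255))
    return m
E
python3 - <<'E'
from h import *
ax=np.array([.5523,-.0575]); 
manip.grip(0)
P,O=pose(ax,107.3,.05,.22); manip.move_to(P,O)
P,O=pose(ax,107.3,.05,.16); manip.move_to(P,O)
p,d,c=wristcam(); np.savez("w1.npz",p=p,d=d,R=c["R"],t=c["t"])
cv2.imwrite("pics/w1.png",p[:,:,::-1])
print(P,manip.get_eef_pos(),manip.get_joint_positions(),manip.get_t(),manip.get_grip_width(),manip.get_ft_force())
E
```

```text
[np.float64(0.4813113988038499), np.float64(-0.056568066411189014), 0.16] [ 0.48170909 -0.05602649  0.1609331 ] [-1.15813876e-01  2.29007941e-01 -1.01329407e-01  1.24014489e+00
  3.76833406e-05  2.72258458e+00] 3.425 0.0001352090593655097 [-0.28070224  0.17560078  0.3466994 ]
```

View pics/w1.png

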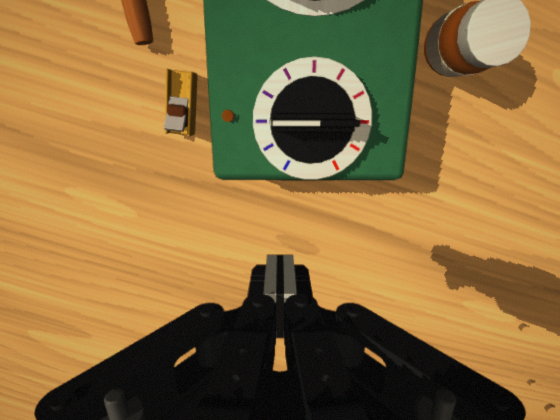

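The ring is at about (312,118) with the bar pointing at the third tick. The shut fingertips are at (281,275). The last joint has no room for a clockwise sweep at this yaw, so I'll use the half-turned tool yaw, and measure the axis from this view.

```bash
sed -i 's/np.radians(th-90)\]/np.radians(th+90)]/' h.py; python3 - <<'E'
from h import *
def fit(p,c,box):
    hsv=cv2.cvtColor(p,cv2.COLOR_RGB2HSV); m=np.zeros(p.shape[:2],np.uint8); x0,y0,x1,y1=box
    m[y0:y1,x0:x1]=(255-cv2.inRange(hsv,(50,80,0),(100,255,255)))[y0:y1,x0:x1]
    m=cv2.morphologyEx(m,cv2.MORPH_OPEN,cv2.getStructuringElement(2,(15,15)))
    k=max(cv2.findContours(m,0,1)[0],key=cv2.contourArea)
    W=ray(c,k.reshape(-1,2),.085)[:,:2]; return W
for n,f,box in(("wrist","w1.npz",(242,50,385,178)),("top","top0.npz",(335,240,390,298))):
    f=np.load(f);c=manip.calibration(n)
    if n=="wrist": c["R"],c["t"]=f["R"],f["t"]
    p=f["p"]; hsv=cv2.cvtColor(p,cv2.COLOR_RGB2HSV)
    x0,y0,x1,y1=box; m=np.zeros(p.shape[:2],np.uint8)
    m[y0:y1,x0:x1]=cv2.inRange(hsv,(0,0,130),(180,70,255))[y0:y1,x0:x1]
    m=cv2.morphologyEx(m,cv2.MORPH_CLOSE,np.ones((3,3)))
    k=max(cv2.findContours(m,0,1)[0],key=cv2.contourArea)
    W=ray(c,k.reshape(-1,2),.085)[:,:2]; print(n,cv2.minEnclosingCircle(np.float32(W)))
    print(cv2.fitEllipse(np.float32(W)))
    if n=="wrist":
        m2=np.zeros_like(m); m2[100:145,270:325]=cv2.inRange(hsv,(0,0,130),(180,70,255))[100:145,270:325]
        cs=max([q for q in cv2.findContours(m2,0,1)[0] if cv2.boundingRect(q)[2]<52],key=cv2.contourArea)
        L=ray(c,cs.reshape(-1,2),.109)[:,:2]; r=cv2.fitLine(np.float32(L),2,0,.01,.01).ravel(); print("line",r,np.degrees(np.arctan2(r[1],r[0])))
E
```

```text
wrist ((0.5547458529472351, -0.05771331489086151), 0.047277212142944336)
((0.5548810958862305, -0.05764314904808998), (0.09302575886249542, 0.093257836997509), 39.86842346191406)
line [ 0.29986176 -0.95398265  0.55043733 -0.04484193] -72.5507
top ((0.5534210801124573, -0.0580371655523777), 0.04793176054954529)
((0.5531904101371765, -0.058420684188604355), (0.09232482314109802, 0.09376347064971924), 75.22305297851562)
```

```bash
cat >> h.py <<'E'
AX=np.array([.554,-.058]); TH0=107.4; Z=.093
def rep(): 
    e=manip.get_eef_pos(); print(round(manip.get_t(),2),np.round(e,4),np.round(manip.get_ft_force(),2))
def turn(phi,gap=0.,speed=.03):
    P,O=pose(AX,TH0-phi,gap,Z); manip.servo_line(P,speed=speed,rotation=O)
E
python3 - <<'E'
from h import *
P,O=pose(AX,TH0,.014,.16); manip.move_to(P,O)
print(manip.get_joint_positions())
P,O=pose(AX,TH0,.014,Z); print(manip.servo_line(P,speed=.06,force_limit=8)); rep()
P,O=pose(AX,TH0,-.004,Z); print(manip.servo_line(P,speed=.02,force_limit=1.5)); rep()
e=manip.get_eef_pos()[:2]-AX; a=np.radians(TH0); n=np.array([-np.sin(a),np.cos(a)])
print("gap",e@n-.0175, manip.get_orientation())
p,d,c=wristcam(); cv2.imwrite("pics/w2.png",p[:,:,::-1])
E
```

```text
[-8.95460361e-02  2.96491543e-01 -1.28324670e-02  1.26129090e+00
 -1.65520771e-05 -3.92988723e-01]
False
7.33 [ 0.5178 -0.0465  0.0935] [-0.1   0.03 -0.34]
False
8.38 [ 0.5344 -0.0411  0.093 ] [ 0.25 -0.12  0.09]
gap -0.00386489874046694 [ 3.14152933e+00 -1.87611274e-04 -2.83792546e+00]
```

View pics/w2.png

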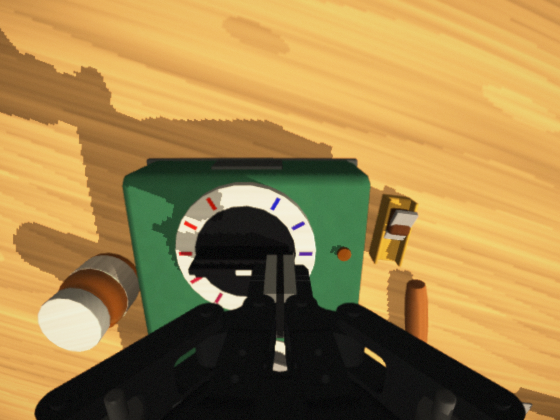

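No contact yet: the finger stands on the near side of the bar, right of centre, with its tip near (280,256). I'll creep on until the force rises.

```bash
python3 - <<'E'
from h import *
a=np.radians(TH0); n=np.array([-np.sin(a),np.cos(a)])
for g in np.arange(-.0045,-.0125,-.0008):
    P,O=pose(AX,TH0,g,Z); s=manip.servo_line(P,speed=.01,force_limit=2.5)
    f=manip.get_ft_force(); e=manip.get_eef_pos()[:2]-AX
    print(round(g,4),s,np.round(f,2),"gap",round(e@n-.0175,4),"fn",round(f[:2]@n,2),np.round(manip.get_wrist_torque(),3))
    if s or f[:2]@n>2.5: break
print(manip.get_t())
E
```

```text
-0.0045 False [-0.3  -0.21 -0.23] gap -0.0045 fn 0.35 [-0.022 -0.009 -0.01 ]
-0.0053 False [-0.27  0.02 -0.02] gap -0.0053 fn 0.25 [-0.035 -0.092 -0.026]
-0.0061 False [-0.4   0.38  0.21] gap -0.0062 fn 0.27 [-0.019 -0.015  0.008]
-0.0069 False [ 0.62 -0.36 -0.72] gap -0.007 fn -0.49 [ 0.03  -0.011  0.082]
-0.0077 False [-0.01 -0.39 -0.41] gap -0.0078 fn 0.13 [-0.039  0.017  0.017]
-0.0085 False [ 0.13  0.05 -0.07] gap -0.0085 fn -0.14 [0.048 0.019 0.043]
-0.0093 False [-0.7   0.48 -0.11] gap -0.0094 fn 0.53 [-0.022  0.013  0.021]
-0.0101 False [-0.8   0.7   0.26] gap -0.0101 fn 0.55 [ 0.018  0.04  -0.026]
-0.0109 False [-0.76  0.27 -0.03] gap -0.011 fn 0.65 [-0.04  -0.006 -0.011]
-0.0117 False [ 0.5   0.09 -0.3 ] gap -0.0118 fn -0.51 [-0.013  0.002 -0.007]
10.925
```

```bash
python3 - <<'E'
from h import *
p,d,c=wristcam(); w=cv2.resize(p[150:330,130:400],None,fx=2.8,fy=2.8,interpolation=cv2.INTER_CUBIC)
t,_=manip.camera("top"); t=cv2.resize(t[225:315,310:420],None,fx=6.2,fy=6.2,interpolation=cv2.INTER_CUBIC)
cv2.imwrite("pics/w3.png",w[:,:,::-1]);cv2.imwrite("pics/t3.png",t[:,:,::-1])
E
```

```text
(no output)
```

View pics/w3.png

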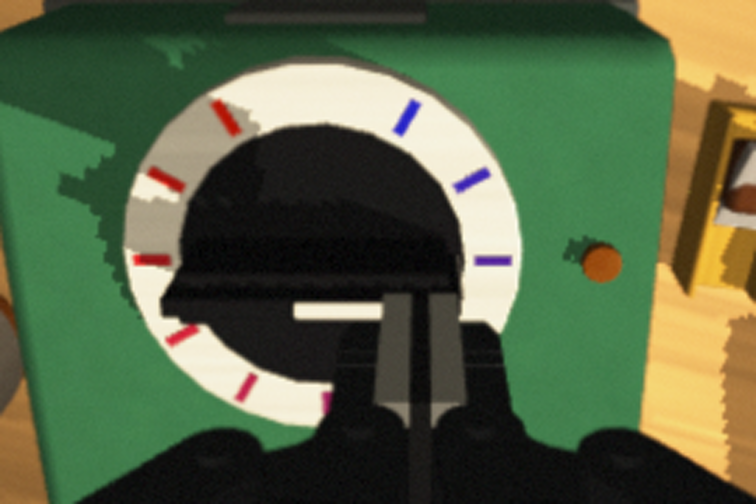

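```bash
python3 - <<'E'
from h import *
p,d,c=wristcam(); np.savez("w3.npz",p=p,d=d,R=c["R"],t=c["t"])
# depth -> world heights over image patch
v,u=np.mgrid[225:300:6,190:320:8]
n=cv2.undistortPoints(np.float64(np.c_[u.ravel(),v.ravel()]).reshape(-1,1,2),c["K"],c["distortion"]).reshape(-1,2)
X=(np.c_[n,np.ones(len(n))]*d[v.ravel(),u.ravel()][:,None]-c["t"])@c["R"]
print((X[:,2].reshape(u.shape)*1000).astype(int)); 
E
```

```text
[[ 83  84  84  84  83  84  83  84  84  85  84  84  83  83  84  84  73]
 [ 83  84  84  84  84  84  84  85  83  85  84  84  83  84  83  83  74]
 [ 82  84  89  89  90  89  89  89  89  89  89  89  89  84  84  83  74]
 [ 83  97  98  98  97  98  97  98  98  98  98  99  99  84  84  83  74]
 [ 84 103 103 103 104 105 104 103 104 103 103 104 103  96 270  83  75]
 [107 105 105 106 107 107 106 106 106 105 133 133 133 106  83 270  72]
 [108 107 108 108 107 108 109 108 108 108 138 138 138 107  84  84  74]
 [ 83  85  83  83  84  84  84  84 137 137 145 144 145 138 137  75  73]
 [ 82  83  84  84  85  84  84  84 143 142 150 149 150 150 143  74  74]
 [ 74  83  85  82  84  84  84  84 147 149 155 154 154 154 148  73  74]
 [ 74  74  83  84  83  83  85  85 153 152 159 160 160 160 154 153  75]
 [ 74  74  74  83  83  83  83  84 157 158 163 164 164 164 157 157  74]
 [ 74  74  75  74  83  84  83  84 172 171 170 165 165 169 171 169  74]]
```

The bar's face is fully visible and there is no force. Depth puts the visible fingertip end near z=133 mm, so the finger may still be above the bar. I'll check from the scene camera.

```bash
python3 - <<'E'
from h import *
print(manip.get_eef_pos(),manip.get_grip_width())
p,d=manip.camera("scene"); c=manip.calibration("scene")
q=np.array([[.5430,-.038,.093]]); q=np.array([manip.get_eef_pos()])
uv=cv2.projectPoints(q,cv2.Rodrigues(c["R"])[0],c["t"],c["K"],c["distortion"])[0].ravel(); print(uv)
u,v=uv.astype(int)
x=p[max(v-60,0):v+60,max(u-75,0):u+75]; cv2.imwrite("pics/s3.png",cv2.resize(x,None,fx=5,fy=5,interpolation=cv2.INTER_CUBIC)[:,:,::-1])
E
```

```text
[ 0.5418681  -0.03874175  0.09298666] -0.00015356393560278807
[211.99935824 190.56223138]
```

View pics/s3.png

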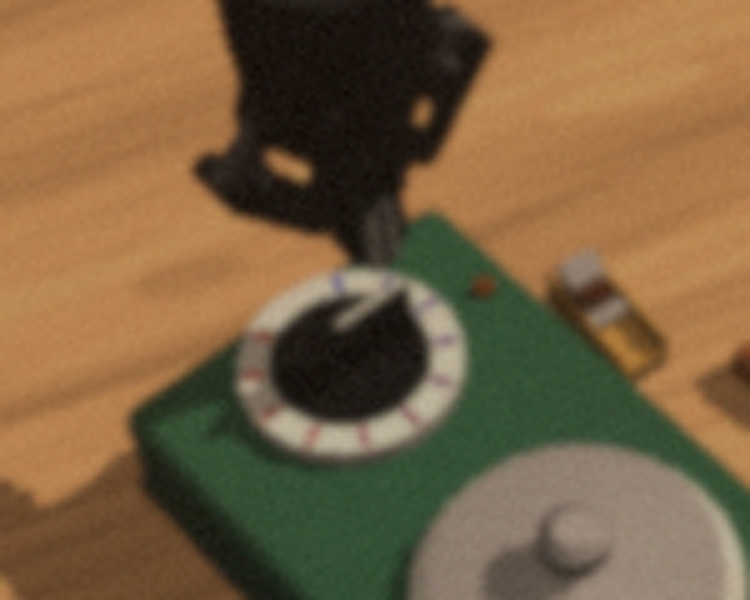

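Both cameras agree that the shut fingertips sit about 40 mm short of the nominal TCP, so the finger passed over the bar. I'll back off, lower under a force guard, and approach again.

```bash
python3 - <<'E'
from h import *
a=np.radians(TH0); n=np.array([-np.sin(a),np.cos(a)])
P,O=pose(AX,TH0,.010,Z); manip.servo_line(P,speed=.05)
P,O=pose(AX,TH0,.010,.055); print("down",manip.servo_line(P,speed=.02,force_limit=4)); rep()
z=manip.get_eef_pos()[2]
if z<.0575:
  for g in np.arange(.002,-.0045,-.001):
    P,O=pose(AX,TH0,g,z); s=manip.servo_line(P,speed=.015,force_limit=2.5)
    f=manip.get_ft_force(); e=manip.get_eef_pos()[:2]-AX
    print(round(g,4),s,np.round(f,2),"gap",round(e@n-.0175,4),"fn",round(f[:2]@n,2))
    if s or f[:2]@n>2: break
p,d,c=wristcam(); 
w=cv2.resize(p[150:330,130:400],None,fx=2.8,fy=2.8,interpolation=cv2.INTER_CUBIC)
cv2.imwrite("pics/w4.png",w[:,:,::-1]); print(manip.get_t())
E
```

```text
down False
13.76 [ 0.5213 -0.0452  0.0551] [ 0.29  0.73 -0.91]
0.002 False [-0.42  0.14  0.05] gap 0.0021 fn 0.36
0.001 False [ 0.16 -0.21  0.35] gap 0.001 fn -0.09
0.0 False [-2.07 -0.36  0.78] gap 0.0005 fn 2.09
14.9917
```

View pics/w4.png

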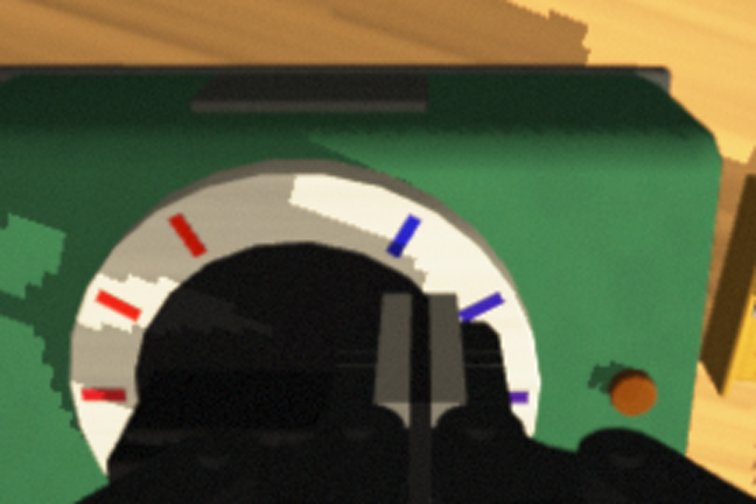

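Contact came at the expected place (gap about 0.5 mm), so the lowered tip meets the bar's side. Next I'll sweep through the first three clicks and check.

```bash
sed -i 's/Z=.093/Z=.055/' h.py; python3 - <<'E'
from h import *
for phi in range(6,85,6):
    turn(phi,speed=.015); f=manip.get_ft_force(); print(phi,round(manip.get_t(),2),round(float(np.hypot(*f[:2])),1),round(f[2],1))
p,d,c=wristcam(); np.savez("w5.npz",p=p,d=d,R=c["R"],t=c["t"])
t,_=manip.camera("top"); s,_=manip.camera("scene")
w=cv2.resize(p[130:340,100:420],(640,420),interpolation=cv2.INTER_CUBIC)
cv2.imwrite("pics/w5.png",w[:,:,::-1])
cv2.imwrite("pics/s5.png",cv2.resize(s[120:250,130:290],None,fx=4.5,fy=4.5,interpolation=cv2.INTER_CUBIC)[:,:,::-1])
E
```

```text
6 15.34 2.5 1.9
12 15.69 0.2 0.3
18 16.04 1.1 0.4
24 16.39 0.7 -0.6
30 16.74 0.6 0.3
36 17.09 2.6 0.0
42 17.44 1.1 -1.6
48 17.79 0.2 0.2
54 18.14 0.9 0.0
60 18.49 1.2 -0.0
66 18.84 3.0 1.7
72 19.19 0.6 -1.3
78 19.54 0.6 -0.1
84 19.89 1.0 -0.1
```

View pics/s5.png

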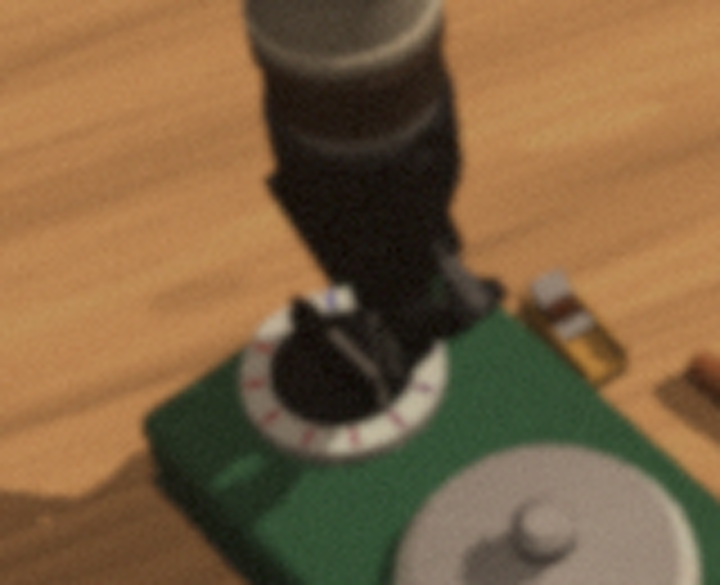

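The pointer (390,400) lines up with tick 5 at (395,418). Three force peaks also occurred, so three clicks are done. Next comes the fourth, then back off.

```bash
python3 - <<'E'
from h import *
for phi in (90,96,102,106,109,112):
    turn(phi,speed=.012); f=manip.get_ft_force(); print(phi,round(manip.get_t(),2),round(float(np.hypot(*f[:2])),1),round(f[2],1))
turn(112,gap=.02,speed=.05)
P,O=pose(AX,TH0-112,.02,.15); manip.servo_line(P,speed=.1)
P[0]-=.2;P[2]=.2; manip.servo_line(P,speed=.15)
print(manip.get_t())
t,_=manip.camera("top"); np.savez("t6.npz",p=t)
cv2.imwrite("pics/t6.png",cv2.resize(t[150:310,260:450],None,fx=3.7,fy=3.7,interpolation=cv2.INTER_CUBIC)[:,:,::-1])
E
```

```text
90 20.43 0.8 -0.2
96 20.82 3.2 0.2
102 21.22 1.5 -1.0
106 21.53 0.9 -0.3
109 21.81 1.0 -0.1
112 22.08 0.4 0.2
25.2583
```

View pics/t6.png

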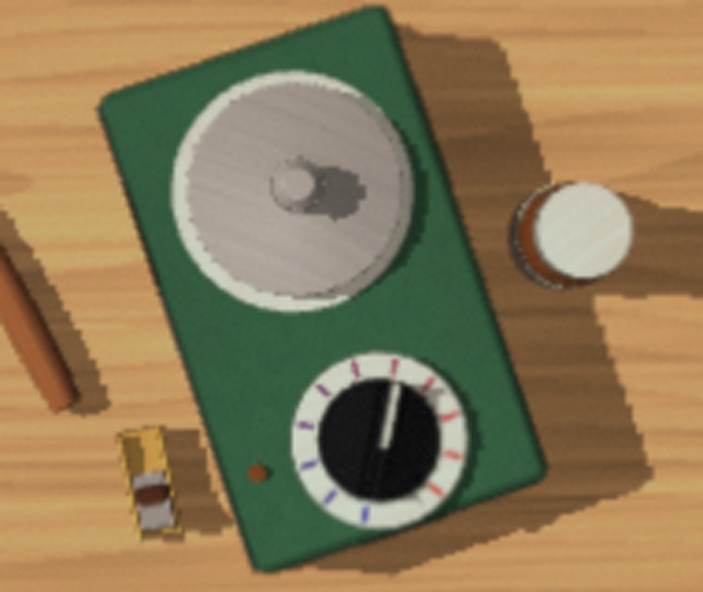

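The pointer (397,382) lies at tick 6 (395,366), four clicks up from tick 2. The lid, plane, jar and gouge look undisturbed.

```bash
python3 -c "
from station import manip
print(manip.job_done())"
```

```text
the job is handed in; nothing more can be done
None
```

I pushed the dial four clicks clockwise, from click 2 to click 6. The last picture shows it seated there with the finger clear and the lid, plane, gouge and jar looking undisturbed; the job is handed in, but it returned no verdict.

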